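# Block the interlock contact and hold the spring guard open

## Robot

A 6-joint arm with a two-finger parallel gripper is mounted at the origin on a cart in front of the work surface, level with it; the furniture and walls round the work are solid. World frame = base frame: x ahead of the robot, y to its left, z up, the work surface at z = 0. Lengths are in m, angles in rad, forces in N, time in s.
With the tool pointing down it reaches from about 0.275 to 0.825 m from the base axis. Payload 4.9 kg.
Tool frame: the origin (TCP) lies midway between the tips of the shut fingers; the grasp point (between the pads) lies 19 mm behind it; z points along the fingers, y is the line along which they close (so a half turn about z gives the same grasp; the last joint's range is limited). The gripper opens to 85 mm and grips with 20 to 120 N. Pads are 22 mm wide; open, the fingers measure 114 mm over their backs; the gripper's body (76 mm by 85 mm) begins 54 mm behind the grasp point. The pads swing forward as they close: fully open they stand 13 mm farther back than shut.
Start: joints at [-1.45, 0.326, -0.193, 1.052, 0, 1.437], TCP at [0.139, -0.532, 0.231] pointing down, gripper open.
Joint ranges: [-2.65, 2.65], [-0.97, 1.79], [-1.3, 1.35], [-1.93, 2.1], [-1.47, 1.37], [-3.14, 3.14]. Speed limits (rad/s): [2.57, 2.57, 3.14, 3.14, 3.14, 3.14].

## Interface

Orientations are given as a unit quaternion [x, y, z, w].
In Python, from station import sensors, snapshot, camera_params, workorder gives the robot as it stands.
- The arm moves only by the tool play_rows, never from a script. Its arguments are lists of equal length, an entry for each row: "delta_pos": the shift along the world's x, y, z in cm, a list of three; "twist": the turn about the world's z in degrees; "jaw": the closure, from 0 (fully open) to 1 (shut). In form: {"delta_pos": [[tx, ty, tz], ...], "twist": [twist, ...], "jaw": [jaw, ...]}. A call has 1 to 12 rows; each row shifts and turns the commanded pose from where the row before left it; what a row does not reach is not made up. A row lasts 1/8 s, in which the tool goes at most 62.5 mm and 10.7 degrees, less where a joint would pass 70% of its speed; a pose out of reach is approached as far as the arm can. A call with a gripper value outside its range is refused whole. The fingers move at their own pace and stop on an object; the grip force is fixed at half the most. Time passes only in rows, so rows that do not move let the fingers close. It gives the time, the measured TCP pose, the force and the opening at its end, in the units of the state.
- sensors.read_state(): the state, without advancing time (a new reading comes with each control period).
- snapshot(name): name is "side" or "top"; returns the picture (420x560x3 uint8, red, green, blue); there is no depth.
- camera_params(name): a dict with "K" (3x3 intrinsics, pixels), "eye" and "orientation" of the camera in the world. Camera axes: x right, y up, looking along -z (the intrinsics and any distortion apply to the point x, -y, -z); pixel columns grow to the right and rows downward; lengths in m; the calibration is good to about 2 mm. A picture is of the moment at which its call begins. camera_params takes no time and is no camera call.
- workorder.close_job(): hands the job in, once; it reports no verdict.
The state is a dict: "time": time; "joint_positions": joint angles; "joint_velocities": joint speeds; "tau": joint torques, N m; "tool_pos": TCP position; "tool_rot": TCP orientation; "ft_force": force on the tool from outside, world axes, zero at the start; "moment": the same for the moment, N m; "grip_width": finger opening in m.
Only numpy, scipy, OpenCV 4.12 (cv2) and the standard library are available. Lean on these libraries where they do the work, as an engineer would, in place of code of your own. Each camera call takes 0.05 s, during which the arm holds its last target. There are 200 camera calls.

## Task

Make the enclosure safe to look into: take the gauge with the long thin blade and slide its blade fully home into the contact gap beside the enclosure, handle shoulder against the contact block, and leave it there. Only then lift the spring-loaded guard by its bar and hold it open at 60 degrees (shut is 0), keeping still: the guard springs shut if let go, so the job finishes with the robot still holding it. Leave the stubby gauge and the other things alone.

Things in the scene. Friction and masses are not known exactly. Their poses are not given: they have to be found in the camera images.
- enclosure: Grey open-topped box fixed to the table, 110 x 130 x 82 mm (x, y, z), hinged clear guard on top. Origin: centre of its underside, at table height; x points from the guard's bar to its hinge (away from the robot), z up. On its -y side (robot's right) stands the black contact block on a low arm; on its +y side (73 mm out, up to 180 mm high) a thin quadrant scale round the hinge with a pin at 60 degrees.
- gap_mouth (a point): Middle of the contact gap's mouth, 15 mm above the table, at enclosure (-50, -125) mm, axes as the enclosure. The gap: upright channel 7 mm wide between two round-nosed black cheeks 12 mm thick, 40 mm high; open in front (-x) and on top, 50 mm long (+x) to a back wall; its floor is the table. Home: blade tip 45 mm past the mouth, handle front touching the cheek noses.
- gauge_grip (a point): Centre of the right gauge's handle, loose, 90 g. Handle: grey ribbed block 60 x 24 x 30 mm (x, y, z) lying on the table, centre 15 mm up; x points along the blade, z up. The steel blade stands on edge in the middle of the handle's +x end: 45 mm long, 3 mm thick (y), 16 mm high, its middle level with the handle's centre. It slides into the gap with the handle on the table.
- gauge_tip (a point): Middle of the free end of that blade, 75 mm ahead of the handle's centre along x.
- gauge: The same gauge; origin in the middle of the handle's underside, axes as gauge_grip.
- stub_gauge: The wrong gauge, to be left alone: same handle, but a stubby blade 18 mm long and 12 mm thick, too thick for the gap. Origin in the middle of the handle's underside. It may lie to either side of the right gauge.
- guard (a joint): Opening angle of the guard (clear panel in an aluminium frame, 113 x 130 x 6 mm, 250 g) in rad: 0 shut and level, grows as its front is lifted, 1.047 = 60 degrees, stop at 1.75. A spring and its weight shut it from any angle; lifting takes about 2 to 3 N at the bar.
- guard_hinge (a point): Point on the guard's hinge axis (along the enclosure's y), at the back rim: enclosure (58, 0, 85) mm. Fixed. Axes as the enclosure.
- guard_bar (a point): Middle of the guard's bar: round steel rod 10 mm thick along the enclosure's y, 94 mm free between its side arms, 158 mm from the hinge axis and level with it when shut (85 mm above the table, 40 mm free between bar and guard edge, nothing below). At angle a it stands 158 cos(a) mm to -x of the hinge and 158 sin(a) mm above it. It can turn between finger pads.
- weight_a: Bystander: cream slotted weight, disc 33 mm across, 10 mm high. Origin at its underside.
- bobbin_a: Bystander: small black bobbin with copper winding, 31 mm across, 24 mm high. Origin at its underside.
- eraser_a: Bystander: eraser 20 x 42 x 12 mm. Origin at its underside.
Not all that is in view belongs to the job. What is shaped like the gauge but yellow is not meant.

How it is judged:
By the outcome, as a careful person would: the job done as asked, in the order asked, and still so for the second after the job is handed in, while the arm keeps its last pose, push and grip.
It also fails if it takes over 54 s, if anything falls off the work surface, if the arm or the gripper's body presses on something with over 40 N, if the wrist force passes 120 N, or if a joint passes its speed limit or range.

## Working session

There is one attempt and no reset: what is moved stays moved. The work goes in short steps, Python scripts to look and compute and a tool call to move; the robot and the scene stay as the last step left them, time stands still between calls to the robot, and variables do not carry over. Pictures are saved under pics/ and viewed, on a budget of 10 in all, crops included, one or two more only if the job needs it, and the job is handed in when it is done.

Besides the shell and the picture viewer there is one more tool, called in YAML: its name, and indented under it one key for each argument. play_rows: Moves the arm, as the interface text tells. Its arguments: {"type":"object","properties":{"delta_pos":{"type":"array"},"twist":{"type":"array"},"jaw":{"type":"array"}},"required":["delta_pos","twist","jaw"]}

```bash
ls; mkdir -p pics; python3 - <<'E'
from station import sensors, snapshot, camera_params
import cv2,numpy as np
for n in("top","side"):
    im=snapshot(n); cv2.imwrite(f"pics/{n}0.png",im[:,:,::-1]); print(n,camera_params(n))
s=sensors.read_state(); print(s['time'],s['tool_pos'],s['tool_rot'],s['grip_width'])
E
```

```text
pics
top {'K': array([[401.4659635 ,   0.        , 282.26412475],
       [  0.        , 401.4659635 , 209.70475421],
       [  0.        ,   0.        ,   1.        ]]), 'eye': array([0.37347687, 0.06111745, 1.08259432]), 'orientation': array([ 0.0668895 , -0.05407526, -0.70336645,  0.70560421])}
side {'K': array([[416.38843522,   0.        , 281.74879874],
       [  0.        , 416.38843522, 219.43251296],
       [  0.        ,   0.        ,   1.        ]]), 'eye': array([0.25320176, 0.91544003, 0.74077326]), 'orientation': array([-0.0738593 ,  0.44055656,  0.88472454, -0.133106  ])}
0.1 [ 0.13858257 -0.5317322   0.23058659] [ 9.91895260e-01  1.27055923e-01  9.18263181e-06 -7.65074847e-04] 0.08522023461753153
```

View pics/top0.png

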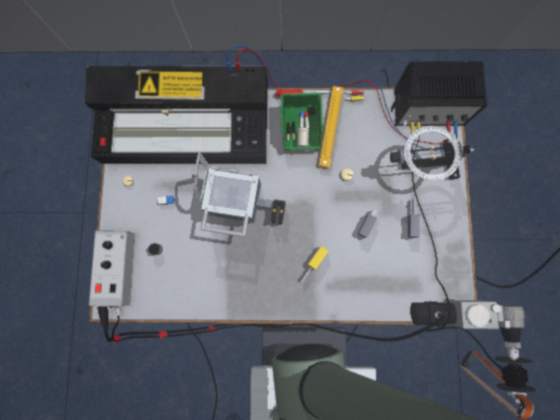

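View pics/side0.png

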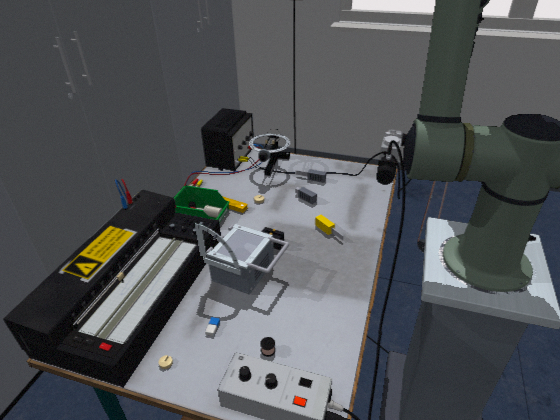

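Top view: two grey gauge candidates at (367,225) and (413,220), with the yellow decoy at (316,262). The enclosure is at (230,195) and the contact block at (278,212). I'll enlarge these.

```bash
cat > h.py <<'E'
import numpy as np,cv2
from scipy.spatial.transform import Rotation as R
from station import sensors, snapshot, camera_params
def ray(n,uv):
    c=camera_params(n);p=np.linalg.inv(c['K'])@[uv[0],uv[1],1]
    return c['eye'],R.from_quat(c['orientation']).apply([p[0],-p[1],-p[2]])
def cast(n,uv,z):
    e,d=ray(n,uv);return e+d*(z-e[2])/d[2]
def proj(n,P):
    c=camera_params(n);q=R.from_quat(c['orientation']).inv().apply(np.array(P)-c['eye'])
    q=q*[1,-1,-1];u=q@c['K'].T;return u[...,:2]/u[...,2:]
def crop(im,x0,y0,w,h,s,f):
    c=cv2.resize(im[y0:y0+h,x0:x0+w,::-1],None,fx=s,fy=s,interpolation=cv2.INTER_CUBIC)
    cv2.imwrite(f,c)
E
python3 - <<'E'
from h import *
t=cv2.imread('pics/top0.png')[:,:,::-1]
a=cv2.resize(t[195:245,345:435],None,fx=8,fy=8,interpolation=cv2.INTER_CUBIC)
cv2.imwrite('pics/g.png',a[:,:,::-1])
b=cv2.resize(t[145:245,170:300],None,fx=6,fy=6,interpolation=cv2.INTER_CUBIC)
cv2.imwrite('pics/e.png',b[:,:,::-1])
E
```

```text
(no output)
```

View pics/g.png

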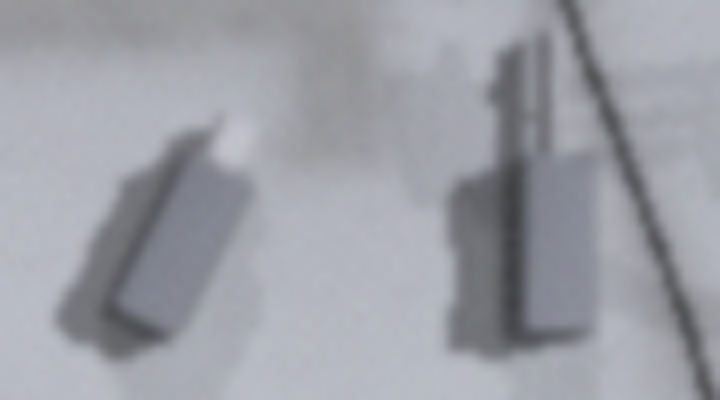

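View pics/e.png

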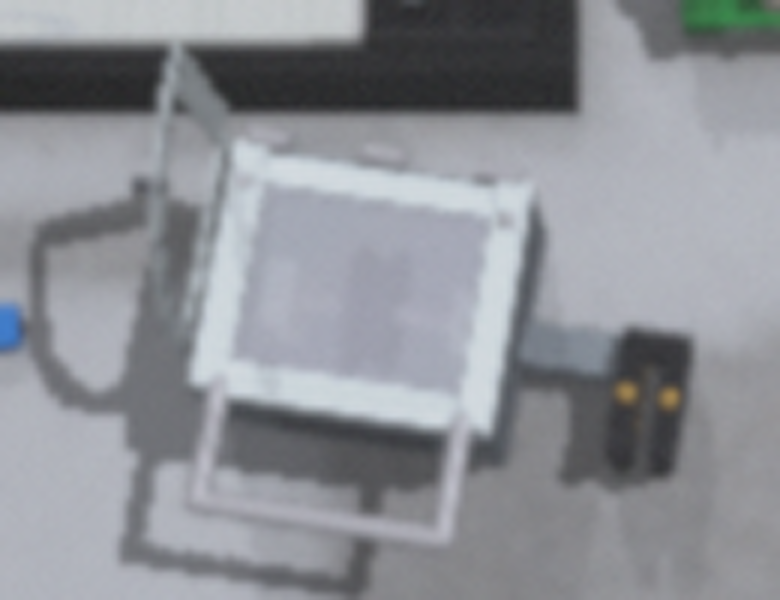

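The right-hand gauge at (413,220) has the long thin blade, with its tip near (413,200), so it is the one meant. The left one at (367,225) has a short thick blade, so it is the stub. Both guard and contact block corners are visible; computing poses.

```bash
python3 - <<'E'
from h import *
np.set_printoptions(precision=4,suppress=True)
g=lambda x,y:(x/8+345-.44,y/8+195-.44)
e=lambda x,y:(x/6+170-.42,y/6+145-.42)
H=np.array([cast('top',g(*p),.03) for p in[(524,152),(600,152),(597,333),(525,335)]]);print(H)
print('handle c',H.mean(0),'axis',np.degrees(np.arctan2(*( (H[0]+H[1]-H[2]-H[3])[[1,0]]))))
print('tip',cast('top',g(541,38),.023),'blade root',cast('top',g(543,150),.023))
S=np.array([cast('top',g(*p),.03) for p in[(190,152),(252,185),(172,340),(115,303)]]);print('stub',S.mean(0))
G=np.array([cast('top',e(*p),.088) for p in[(235,140),(535,185),(490,438),(190,383)]])
d=G[0]+G[1]-G[2]-G[3];y=np.degrees(np.arctan2(d[1],d[0]))
d2=G[0]+G[3]-G[1]-G[2];print('guard',G.mean(0),y,np.degrees(np.arctan2(d2[1],d2[0]))-90)
B=np.array([cast('top',e(*p),.088) for p in[(195,503),(447,540)]]);print('bar',B,B.mean(0),np.degrees(np.arctan2(*(B[0]-B[1])[[1,0]]))-90)
C=np.array([cast('top',e(*p),.04) for p in[(622,472),(662,475),(692,338),(625,330)]]);print('block',C,C.mean(0))
print('slot',cast('top',e(640,472),.04),cast('top',e(653,368),.04))
# enclosure fit: side check via proj
E
```

```text
[[ 0.5458 -0.257   0.03  ]
 [ 0.5458 -0.2819  0.03  ]
 [ 0.4858 -0.2778  0.03  ]
 [ 0.4851 -0.2543  0.03  ]]
handle c [ 0.5156 -0.2678  0.03  ] axis -3.2412872344070833
tip [ 0.5855 -0.2667  0.023 ] blade root [ 0.5476 -0.2654  0.023 ]
stub [ 0.5146 -0.1436  0.03  ]
guard [0.5906 0.2127 0.088 ] -8.592445061932686 -9.543491284952182
bar [[0.4977 0.2802 0.088 ]
 [0.4824 0.1745 0.088 ]] [0.49   0.2273 0.088 ] -8.191541384068415
block [[0.5177 0.104  0.04  ]
 [0.5165 0.0865 0.04  ]
 [0.5774 0.0736 0.04  ]
 [0.581  0.1032 0.04  ]] [0.5482 0.0918 0.04  ]
slot [0.5178 0.0961 0.04  ] [0.564  0.0907 0.04  ]
```

```bash
python3 - <<'E'
from h import *
np.set_printoptions(precision=4,suppress=True)
def tri(a,b):
    (e1,d1),(e2,d2)=ray('top',a),ray('side',b)
    s=np.linalg.lstsq(np.c_[d1,-d2],e2-e1,rcond=None)[0]
    return e1+d1*s[0],e2+d2*s[1]
print('ring',tri((432,153),(270,143)))
for z in(.1,.15,.2):print(z,cast('top',(432,183),z),cast('top',(432,123),z))
a=np.radians(-8.7);Rz=np.array([[np.cos(a),-np.sin(a)],[np.sin(a),np.cos(a)]])
o=np.array([.5895,.2123])
for p in[(-50,-125),(-80,-125),(-135,-125),(-100,0),(-21,0),(58,0)]:print(p,o+Rz@p*1e-3 if 0 else o+Rz@(np.array(p)*1e-3))
# check side view: bar ends and yellow
bar=np.r_[o+Rz@[-.1,0],.085];print('bar px side',proj('side',bar),'top',proj('top',bar))
print('yellow',cast('top',(319,258),.03),cast('top',(303,280),.02))
E
```

```text
ring (array([ 0.6903, -0.2994,  0.0979]), array([ 0.6874, -0.3001,  0.0972]))
0.1 [ 0.6117 -0.2941  0.1   ] [ 0.7696 -0.3033  0.1   ]
0.15 [ 0.5996 -0.276   0.15  ] [ 0.7494 -0.2848  0.15  ]
0.2 [ 0.5874 -0.258   0.2   ] [ 0.7293 -0.2663  0.2   ]
(-50, -125) [0.5212 0.0963]
(-80, -125) [0.4915 0.1008]
(-135, -125) [0.4371 0.1092]
(-100, 0) [0.4907 0.2274]
(-21, 0) [0.5687 0.2155]
(58, 0) [0.6468 0.2035]
bar px side [277.1262 256.5858] top [223.1974 231.3893]
yellow [ 0.4281 -0.0155  0.03  ] [0.3715 0.026  0.02  ]
```

play_rows:
  delta_pos:
    - [3,2,0]
    - [4,3,0]
    - [4,3,0]
    - [4,3,0]
  twist: [10,10,10,10]
  jaw: [0.4,0.4,0.4,0.4]

```text
time: 0.6
tool_pos: [0.2896, -0.421, 0.2309]
tool_rot: [0.887, 0.461, 0.0, -0.0]
ft_force: [0.5, -0.7, -0.0]
grip_width: 0.0511
```

play_rows:
  delta_pos:
    - [3,2,0]
    - [3,2,0]
    - [3,2,0]
    - [3,2,0]
    - [3,2,0]
    - [3,2,0]
    - [2,2,0]
    - [1.8,1.3,-1]
    - [0,0,-2]
    - [0,0,-2]
    - [0,0,-2]
    - [0,0,-2]
  twist: [10.2,10.2,10.2,10.2,10.2,10.2,10.2,10.2,10.2,10.2,10.2,10.2]
  jaw: [0.5,0.5,0.5,0.5,0.5,0.5,0.5,0.5,0.5,0.5,0.5,0.5]

```text
time: 2.1
tool_pos: [0.5063, -0.269, 0.1402]
tool_rot: [0.023, 1.0, 0.0, -0.0]
ft_force: [0.0, -0.0, 0.4]
grip_width: 0.0431
```

```bash
python3 - <<'E'
from h import *
s=sensors.read_state();print(s['joint_positions'],s['tool_pos'],np.degrees(2*np.arctan2(s['tool_rot'][1],s['tool_rot'][0])))
im=np.array(snapshot('top'));sd=np.array(snapshot('side'))
a=cv2.resize(im[180:260,340:440],(500,400),interpolation=cv2.INTER_CUBIC)
b=cv2.resize(sd[110:220,250:360],(400,400),interpolation=cv2.INTER_CUBIC)[:,:300]
cv2.imwrite('pics/c1.png',np.hstack([a,b])[:,:,::-1])
E
```

```text
[-6.16998795e-01  4.43910653e-01 -2.62069446e-01  8.65764877e-01
 -1.40935916e-05 -5.70612949e-01] [ 0.5063345  -0.26895454  0.14017867] 177.34228712868742
```

View pics/c1.png

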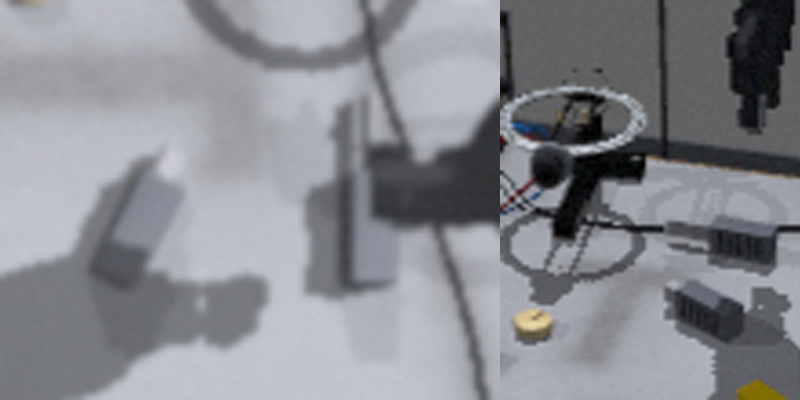

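play_rows:
  delta_pos:
    - [0,0.1,-3]
    - [0,0,-3]
    - [0,0,-3]
    - [0,0,-2.5]
    - [0,0,-1.5]
    - [0,0,-0.6]
    - [0,0,0]
  twist: [0,0,0,0,0,0,0]
  jaw: [0.5,0.5,0.5,0.5,0.5,0.5,0.5]

```text
time: 3.08
tool_pos: [0.5069, -0.2685, 0.0056]
tool_rot: [0.027, 1.0, -0.0, 0.0]
ft_force: [-0.4, 0.2, 0.3]
grip_width: 0.0427
```

play_rows:
  delta_pos:
    - [0,0,0]
    - [0,0,0]
    - [0,0,0]
    - [0,0,0]
    - [0,0,0]
  twist: [0,0,0,0,0]
  jaw: [1,1,1,1,1]

```text
time: 3.7
tool_pos: [0.5075, -0.2689, 0.0064]
tool_rot: [0.026, 1.0, -0.001, 0.001]
ft_force: [-1.1, 0.2, 5.7]
grip_width: 0.0232
```

play_rows:
  delta_pos:
    - [-0.3,0,1]
    - [-1,0,2.5]
    - [-1.2,0,3]
    - [-1.2,3,3]
    - [-1,5,0]
    - [-1,5,0]
    - [-1,5,0]
    - [-1,5,0]
    - [-1,5,0]
    - [0,5,0]
    - [0,4,0]
    - [0,1.1,0]
  twist: [0,0,0,0,-1,-1,-1,-1,-1,-0.7,0,0]
  jaw: [1,1,1,1,1,1,1,1,1,1,1,1]

```text
time: 5.2
tool_pos: [0.4191, 0.1145, 0.1006]
tool_rot: [0.074, 0.997, 0.0, 0.0]
ft_force: [-0.7, -0.1, -0.8]
grip_width: 0.023
```

play_rows:
  delta_pos:
    - [0,0,-2]
    - [0,0,-2]
    - [0,0,-2]
    - [0,0,0]
  twist: [0,0,0,0]
  jaw: [1,1,1,1]

```text
time: 5.7
tool_pos: [0.4182, 0.1119, 0.0394]
tool_rot: [0.076, 0.997, -0.0, -0.002]
ft_force: [-0.2, -0.5, -0.4]
grip_width: 0.023
```

```bash
python3 - <<'E'
from h import *
s=sensors.read_state();print(s['joint_positions'],s['tool_pos'],s['tool_rot'],s['grip_width'])
im=np.array(snapshot('top'));sd=np.array(snapshot('side'))
cv2.imwrite('pics/t2.png',im[:,:,::-1]);cv2.imwrite('pics/s2.png',sd[:,:,::-1])
a=cv2.resize(im[190:270,240:305],(390,480),interpolation=cv2.INTER_CUBIC)
b=cv2.resize(sd[200:280,250:315],(390,480),interpolation=cv2.INTER_CUBIC)
cv2.imwrite('pics/c2.png',np.hstack([a,b])[:,:,::-1])
E
```

```text
[ 9.08727301e-02  3.65229552e-01 -7.29542010e-01  4.79310143e-01
 -4.02996240e-04  2.43821994e-01] [0.41819381 0.11188945 0.03941022] [ 7.63996770e-02  9.97075900e-01 -4.72301229e-04 -1.58617736e-03] 0.023046351356916673
```

View pics/c2.png

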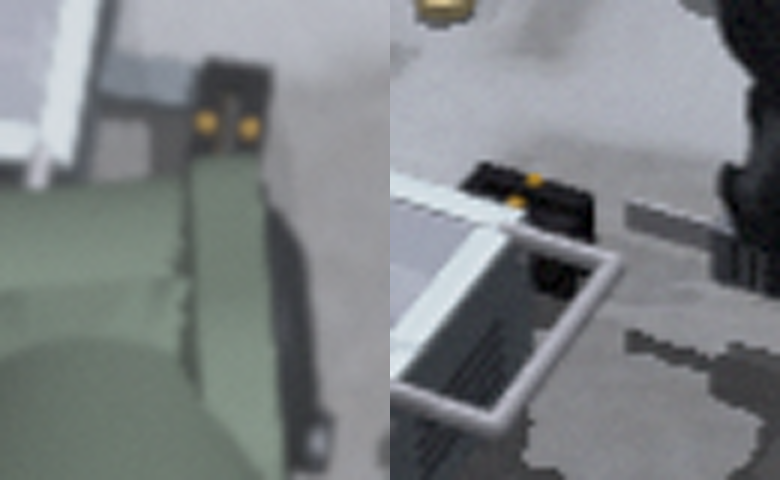

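```bash
cat >> h.py <<'E'
def tri(a,b):
    (e1,d1),(e2,d2)=ray('top',a),ray('side',b)
    s=np.linalg.lstsq(np.c_[d1,-d2],e2-e1,rcond=None)[0]
    return (e1+d1*s[0]+e2+d2*s[1])/2, np.linalg.norm(e1+d1*s[0]-e2-d2*s[1])
def screws(im):
    h=cv2.cvtColor(im,cv2.COLOR_RGB2HSV)
    return cv2.inRange(h,(12,150,110),(28,255,255))
E
python3 - <<'E'
from h import *
np.set_printoptions(precision=4,suppress=True)
t=cv2.imread('pics/top0.png')[:,:,::-1].copy();s=cv2.imread('pics/s2.png')[:,:,::-1].copy()
out={}
for n,im,(x,y,w,h) in(('top',t,(268,200,22,20)),('side',s,(265,225,12+15,15))):
    m=screws(im)[y:y+h,x:x+w];k,l,st,c=cv2.connectedComponentsWithStats(m)
    out[n]=c[1:]+[x,y];print(n,st[1:,4],out[n])
for i in(0,1):
  for n in('top',):print(cast(n,out[n][i],.042))
T=sorted(out['top'].tolist());S=sorted(out['side'].tolist())
for i in range(min(len(T),len(S))):print(tri(T[i],S[i]))
a=np.radians(-8.7);d=np.array([np.cos(a),np.sin(a),0])
tp=sensors.read_state()['tool_pos']
for k in(.078,.082,.086):
  P=np.r_[tp[:2],.048]+k*d;print(k,P,proj('side',P))
print('tip px seen',(625-390)/6+250-.4,213/6+200-.4)
E
```

```text
top [] []
side [4 2] [[273.5 229.5]
 [270.5 233. ]]Traceback (most recent call last):
  File "<stdin>", line 9, in <module>
IndexError: index 0 is out of bounds for axis 0 with size 0
```

```bash
python3 - <<'E'
from h import *
np.set_printoptions(precision=4,suppress=True)
A=tri((274.1,209.9),(270.4,233.3));B=tri((281.3,210.8),(273.9,229.8));print(A,B)
M=(A[0]+B[0])/2;a=np.radians(-8.7);d=np.array([np.cos(a),np.sin(a),0]);n=np.array([-d[1],d[0],0])
st=sensors.read_state();tp=st['tool_pos']
print('yaw',np.degrees(2*np.arctan2(st['tool_rot'][1],st['tool_rot'][0]))-180)
o=np.array([.5895,.2123,0]);m=o-.05*d-.125*n
for nm,P in(('screwmid',M),('tcp',tp),('mouth',m)):print(nm,P,'along',(P-m)@d,'lateral',(P-m)@n)
for k in(.076,.082,.088):
  P=np.r_[tp[:2],.048]+k*d;print(k,P,proj('side',P))
print('tip px seen',(625-390)/6+250-.4,213/6+200-.4)
E
```

```text
(array([0.5519, 0.1017, 0.0441]), np.float64(0.001296224468211149)) (array([0.5491, 0.0827, 0.0423]), np.float64(0.002688304206054822))
yaw -8.749725785275785
screwmid [0.5505 0.0922 0.0432] along 0.029636169325088866 lateral 0.00041429637208642757
tcp [0.4197 0.1122 0.0407] along -0.10270866422360919 lateral 0.0004050703744938167
mouth [0.5212 0.0963 0.    ] along 0.0 lateral 0.0
0.076 [0.4948 0.1007 0.048 ] [290.7823 235.7428]
0.082 [0.5008 0.0998 0.048 ] [288.722  235.1287]
0.088 [0.5067 0.0989 0.048 ] [286.6698 234.5169]
tip px seen 288.7666666666667 235.1
```

play_rows:
  delta_pos:
    - [0,0,-1.5]
    - [0,0,-1.3]
    - [0,0,-0.5]
    - [0,0,0]
    - [0.6,-0.09,0]
    - [0.6,-0.09,0]
    - [0.6,-0.09,0]
    - [0.4,-0.06,0]
    - [0.4,-0.06,0]
    - [0,0,0]
  twist: [0,0,0,0,0,0,0,0,0,0]
  jaw: [1,1,1,1,1,1,1,1,1,1]

```text
time: 7.05
tool_pos: [0.446, 0.1088, 0.0073]
tool_rot: [0.076, 0.997, 0.0, 0.0]
ft_force: [0.5, 0.4, -1.3]
grip_width: 0.0232
```

```bash
python3 - <<'E'
from h import *
s=sensors.read_state();print(s['tool_pos'],s['ft_force'],s['moment'])
im=np.array(snapshot('top'));sd=np.array(snapshot('side'))
a=cv2.resize(im[195:245,255:305],(400,400),interpolation=cv2.INTER_CUBIC)
b=cv2.resize(sd[220:270,255:305],(400,400),interpolation=cv2.INTER_CUBIC)
cv2.imwrite('pics/c3.png',np.hstack([a,b])[:,:,::-1])
E
```

```text
[0.44596469 0.10882215 0.00726777] [ 0.50486418  0.40540901 -1.33559813] [ 0.0269045   0.07689795 -0.01921822]
```

View pics/c3.png

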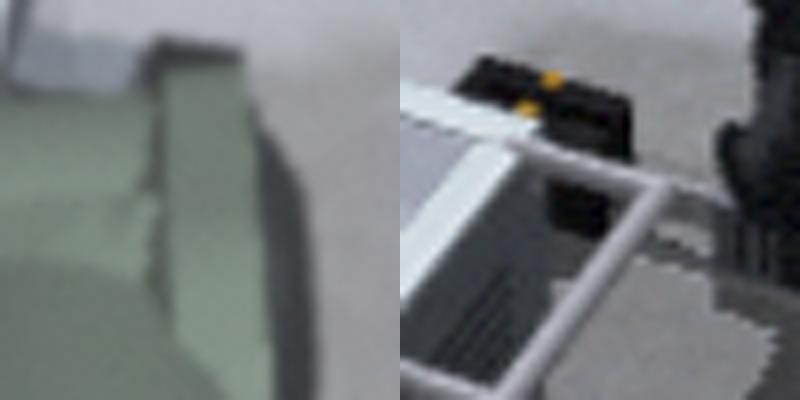

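Blade at the mouth and forces near zero, so I'll slide it in.

play_rows:
  delta_pos:
    - [0.4,-0.11,0]
    - [0.5,-0.08,0]
    - [0.5,-0.07,0]
    - [0.5,-0.08,0]
    - [0.5,-0.07,0]
    - [0,0,0]
  twist: [0,0,0,0,0,0]
  jaw: [1,1,1,1,1,1]

```text
time: 7.9
tool_pos: [0.4702, 0.1047, 0.0073]
tool_rot: [0.076, 0.997, 0.0, 0.0]
ft_force: [0.5, 0.5, -0.8]
grip_width: 0.0229
```

play_rows:
  delta_pos:
    - [0.5,-0.08,0]
    - [0.5,-0.08,0]
    - [0.2,-0.03,-0.03]
    - [0.1,-0.015,-0.03]
    - [0.1,-0.015,0]
    - [0.1,-0.015,0]
    - [0.1,-0.015,0]
  twist: [0,0,0,0,0,0,0]
  jaw: [1,1,1,1,1,1,1]

```text
time: 8.78
tool_pos: [0.4836, 0.1025, 0.0065]
tool_rot: [0.076, 0.997, 0.0, -0.002]
ft_force: [-6.9, 1.4, 7.2]
grip_width: 0.0226
```

play_rows:
  delta_pos:
    - [0.1,-0.015,0]
    - [0.1,-0.015,0]
    - [0.1,-0.015,0]
    - [0,0,0]
  twist: [0,0,0,0]
  jaw: [1,1,1,1]

```text
time: 9.28
tool_pos: [0.4836, 0.1025, 0.0065]
tool_rot: [0.075, 0.997, 0.0, -0.004]
ft_force: [-12.8, 2.2, 14.5]
grip_width: 0.023
```

play_rows:
  delta_pos:
    - [-0.35,0.05,0.06]
    - [0,0,0]
    - [0,0,0]
    - [0,0,0]
    - [0,0,0]
  twist: [0,0,0,0,0]
  jaw: [1,1,0.55,0.5,0.5]

```text
time: 9.9
tool_pos: [0.4861, 0.1022, 0.0075]
tool_rot: [0.076, 0.997, 0.0, 0.001]
ft_force: [-0.4, -0.3, 0.5]
grip_width: 0.0424
```

play_rows:
  delta_pos:
    - [0,0,1]
    - [0,0,2]
    - [0,0,3]
    - [-1,0,4]
    - [-2,0,4]
    - [-2,2,4]
    - [-2,3,0]
    - [0,3,0]
    - [0,3,0]
  twist: [0,0,0,0,0,10,10,10,10]
  jaw: [0.5,0.5,0.5,0.5,0.5,0.5,0.5,0.5,0.5]

```text
time: 11.02
tool_pos: [0.4151, 0.2132, 0.1884]
tool_rot: [-0.272, 0.962, -0.0, 0.001]
ft_force: [0.7, -0.4, -0.9]
grip_width: 0.0426
```

```bash
python3 - <<'E'
from h import *
s=sensors.read_state();print(s['joint_positions'],s['tool_pos'],s['grip_width'])
im=np.array(snapshot('top'));sd=np.array(snapshot('side'))
a=cv2.resize(im[190:250,250:310],(400,400),interpolation=cv2.INTER_CUBIC)
b=cv2.resize(sd[200:280,240:320],(400,400),interpolation=cv2.INTER_CUBIC)
cv2.imwrite('pics/c4.png',np.hstack([a,b])[:,:,::-1])
E
```

```text
[ 3.16224090e-01  2.08513850e-01 -4.70203077e-01  8.90300676e-01
 -1.26937685e-04 -2.35728524e-01] [0.41513217 0.21323212 0.18843235] 0.04262496965459406
```

View pics/c4.png

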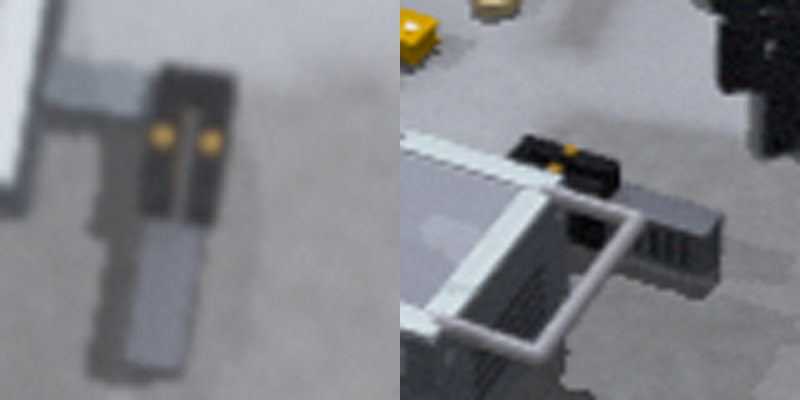

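Gauge is home with its shoulder against the cheeks. Next, the bar.

play_rows:
  delta_pos:
    - [1.5,0.3,0]
    - [1.5,0.3,0]
    - [1.5,0.3,-1]
    - [1.5,0.3,-2]
    - [1.57,0.22,-3]
    - [0,0,0]
  twist: [10,10,10,10,9.7,0]
  jaw: [0.5,0.5,0.5,0.5,0.5,0.5]

```text
time: 11.88
tool_pos: [0.49, 0.2253, 0.1257]
tool_rot: [-0.648, 0.762, 0.001, -0.002]
ft_force: [-0.2, -0.7, -0.3]
grip_width: 0.0424
```

```bash
python3 - <<'E'
from h import *
s=sensors.read_state();print(s['tool_pos'],np.degrees(2*np.arctan2(s['tool_rot'][1],s['tool_rot'][0])))
im=np.array(snapshot('top'));sd=np.array(snapshot('side'))
a=cv2.resize(im[170:270,180:280],(400,400),interpolation=cv2.INTER_CUBIC)
b=cv2.resize(sd[190:290,220:320],(400,400),interpolation=cv2.INTER_CUBIC)
cv2.imwrite('pics/c5.png',np.hstack([a,b])[:,:,::-1])
p=s['tool_pos'];print(proj('side',np.array([p,[p[0],p[1],.085],[.4907,.2274,.085]])))
E
```

```text
[0.48998433 0.22532597 0.12570028] 260.77970703587954
[[277.32961103 242.78803153]
 [277.67276383 256.06400349]
 [277.10963904 256.57457529]]
```

View pics/c5.png

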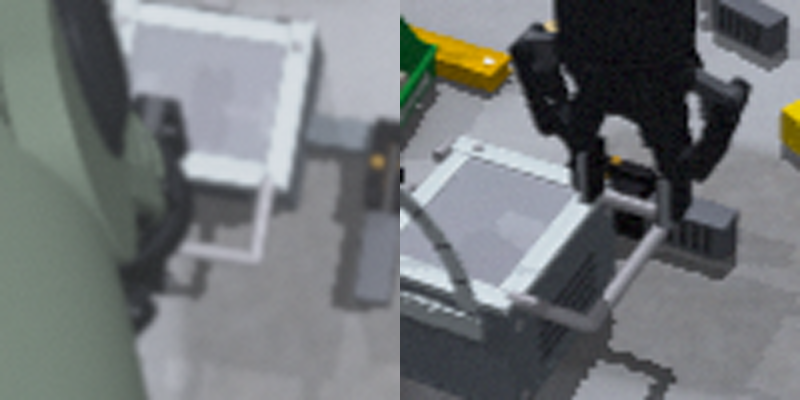

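play_rows:
  delta_pos:
    - [0.05,0.2,-1.5]
    - [0,0,-1.5]
    - [0,0,-1.5]
    - [0,0,-1.4]
    - [0,0,0]
  twist: [0,0,0,0,0]
  jaw: [0.5,0.5,0.5,0.5,0.5]

```text
time: 12.6
tool_pos: [0.4901, 0.2281, 0.0667]
tool_rot: [-0.649, 0.76, 0.001, -0.001]
ft_force: [0.1, 0.0, 0.5]
grip_width: 0.0431
```

play_rows:
  delta_pos:
    - [0,0,0]
    - [0,0,0]
    - [0,0,0]
    - [0,0,0]
    - [0,0,0]
    - [0,0,0]
  twist: [0,0,0,0,0,0]
  jaw: [0.7,0.8,0.9,1,1,1]

```text
time: 13.35
tool_pos: [0.4904, 0.2288, 0.0683]
tool_rot: [-0.65, 0.76, 0.001, -0.0]
ft_force: [-4.4, 1.2, 2.1]
grip_width: 0.0076
```

play_rows:
  delta_pos:
    - [0.06,-0.01,1.38]
    - [0.18,-0.03,1.37]
    - [0.29,-0.05,1.35]
    - [0.41,-0.06,1.32]
    - [0,0,0]
  twist: [0,0,0,0,0]
  jaw: [1,1,1,1,1]

```text
time: 13.98
tool_pos: [0.4994, 0.2274, 0.1239]
tool_rot: [-0.65, 0.76, 0.001, -0.0]
ft_force: [-6.5, 3.7, 0.9]
grip_width: 0.0076
```

play_rows:
  delta_pos:
    - [0.42,-0.08,1.27]
    - [0.58,-0.1,1.22]
    - [0.73,-0.11,1.16]
    - [0.83,-0.13,1.09]
    - [0,0,0]
  twist: [0,0,0,0,0]
  jaw: [1,1,1,1,1]

```text
time: 14.6
tool_pos: [0.5251, 0.2235, 0.1719]
tool_rot: [-0.65, 0.76, 0.001, -0.0]
ft_force: [-10.0, 4.3, 5.7]
grip_width: 0.0075
```

```bash
python3 - <<'E'
from h import *
sd=np.array(snapshot('side'))
cv2.imwrite('pics/c6.png',cv2.resize(sd[150:300,170:330],(640,600),interpolation=cv2.INTER_CUBIC)[:,:,::-1])
E
```

```text
(no output)
```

View pics/c6.png

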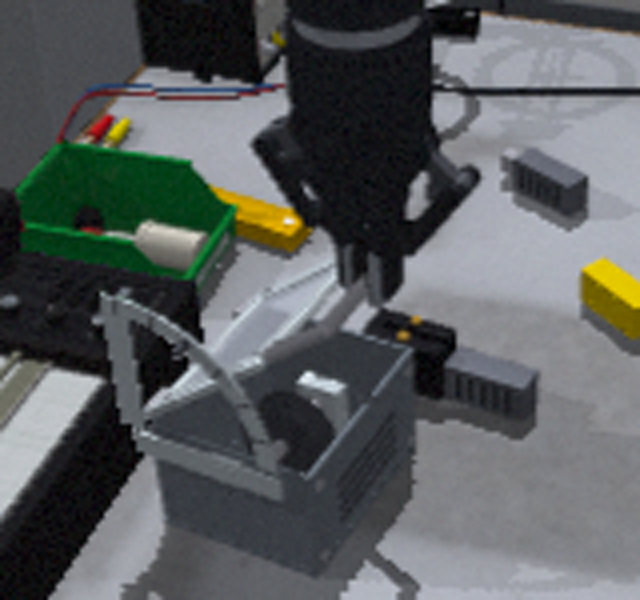

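play_rows:
  delta_pos:
    - [0.85,-0.13,1.07]
    - [0.93,-0.14,0.98]
    - [1.01,-0.16,0.9]
    - [0.6,-0.09,0.45]
    - [0,0,0]
    - [0,0,0]
  twist: [0,0,0,0,0,0]
  jaw: [1,1,1,1,1,1]

```text
time: 15.4
tool_pos: [0.5596, 0.2182, 0.2049]
tool_rot: [-0.65, 0.76, 0.001, 0.0]
ft_force: [-5.0, 4.5, 1.5]
grip_width: 0.0077
```

```bash
cat > ang.py <<'E'
from h import *
s=sensors.read_state();p=s['tool_pos'];print(s['time'],p,s['ft_force'],s['grip_width'])
d=np.array([np.cos(np.radians(-8.7)),np.sin(np.radians(-8.7))])
x=(p[:2]-[.4904,.2288])@d;z=p[2]-.0683
print('enc dx,dz',x,z,'angle',np.degrees(np.arctan2(z,.158-x)),'radius',np.hypot(z,.158-x))
E
python3 ang.py
```

```text
15.4 [0.55961171 0.21819879 0.20490867] [-5.03812032  4.54511575  1.46796988] 0.007668952536528485
enc dx,dz 0.07001889816886021 0.13660867146361672 angle 57.216947671769795 radius 0.16248877930022046
```

```bash
python3 - <<'E'
from h import *
sd=np.array(snapshot('side'))
cv2.imwrite('pics/s7.png',sd[:,:,::-1])
cv2.imwrite('pics/c7.png',cv2.resize(sd[195:275,190:290],(800,640)[:2],interpolation=cv2.INTER_CUBIC)[:600,:,::-1])
E
```

```text
(no output)
```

View pics/c7.png

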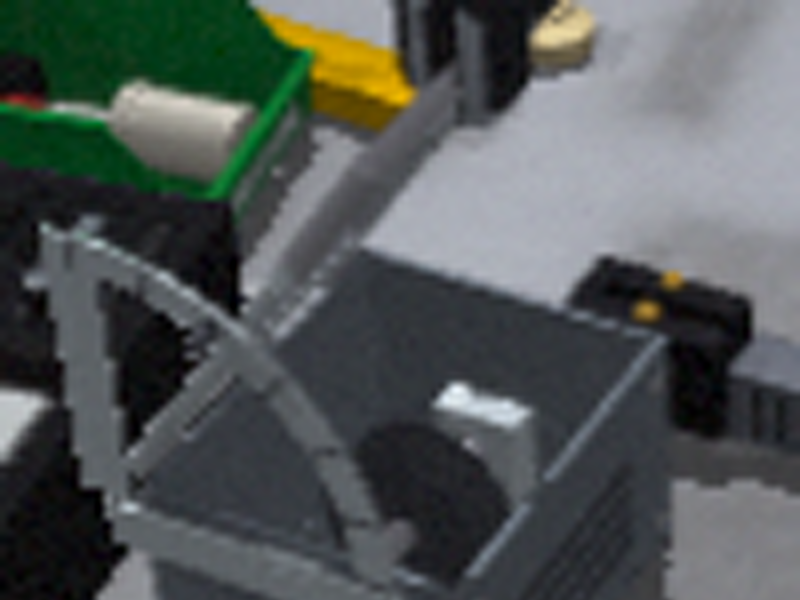

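```bash
python3 - <<'E'
from h import *
np.set_printoptions(precision=1,suppress=True)
a=np.radians(-8.7);d=np.array([np.cos(a),np.sin(a),0]);n=np.array([-d[1],d[0],0]);z=np.array([0,0,1.])
o=np.array([.5895,.2123,0]);h=o+.058*d+.085*z
e=camera_params('side')['eye']-h;print('edge-on angle',np.degrees(np.arctan2(e[2],-e@d)), 'eye along n',e@n)
cr=lambda P:(proj('side',P)-[190,195]+.44)*8
for g in(55,57,60,63):
  u=-np.cos(np.radians(g))*d+np.sin(np.radians(g))*z
  print(g,*[cr(h+r*u+y*n) for r,y in((.158,.0),(.158,.052),(.158,.047),(.113,.065),(.0,.065))])
# scale pin at 60deg, y=.073, and scale arc points
for r in(.08,.095,.1):print(r,cr(h+.073*n+r*(-.5*d+.866*z)))
E
```

```text
edge-on angle 52.85395897262484 eye along n 0.644180872179573
55 [473.8  77.6] [376.3 179. ] [386.1 168.9] [280.9 289.4] [125.2 476. ]
57 [458.7  64.5] [360.7 165.3] [370.4 155.2] [269.9 279.8] [125.2 476. ]
60 [435.7  45.5] [336.6 145.5] [346.5 135.5] [253.1 266. ] [125.2 476. ]
63 [412.   27.4] [312.  126.7] [321.9 116.7] [236.  252.9] [125.2 476. ]
0.08 [197.6 347.6]
0.095 [215.3 318.4]
0.1 [221.2 308.6]
```

play_rows:
  delta_pos:
    - [0.35,-0.05,0.2]
    - [0.3,-0.05,0.2]
    - [0,0,0]
    - [0,0,0]
  twist: [0,0,0,0]
  jaw: [1,1,1,1]

```text
time: 15.95
tool_pos: [0.5664, 0.2172, 0.2097]
tool_rot: [-0.65, 0.76, 0.0, 0.001]
ft_force: [-6.2, 3.1, 4.7]
grip_width: 0.0074
```

```bash
python3 ang.py; python3 - <<'E'
from h import *
sd=np.array(snapshot('side'));tp=np.array(snapshot('top'))
a=cv2.resize(sd[195:245,215:255],(480,600),interpolation=cv2.INTER_CUBIC)
b=cv2.resize(tp[140:240,190:240],(300,600),interpolation=cv2.INTER_CUBIC)
cv2.imwrite('pics/c8.png',np.hstack([a,b])[:,:,::-1])
E
```

```text
15.95 [0.56639182 0.21718539 0.20968159] [-6.15349631  3.12912053  4.66428834] 0.007418242246882727
enc dx,dz 0.07687428252817459 0.14138159233114406 angle 60.15250349666899 radius 0.16300348672776374
```

View pics/c8.png

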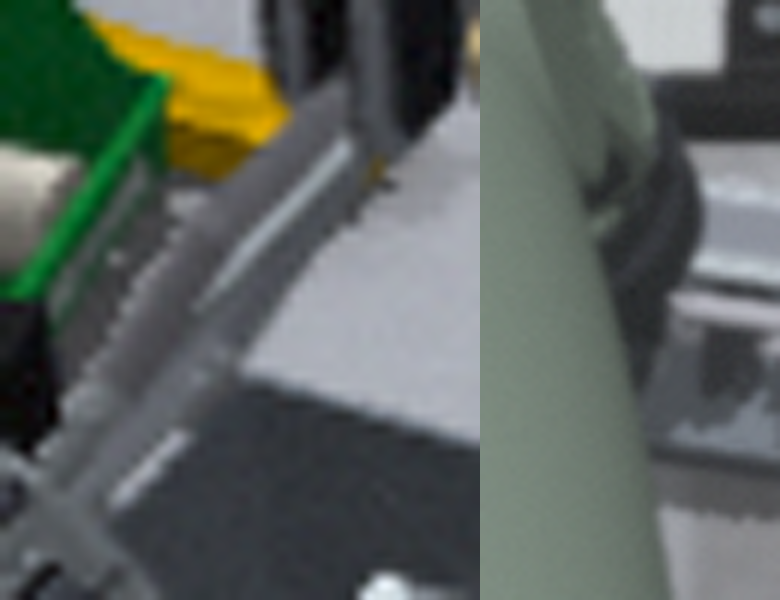

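```bash
python3 - <<'E'
from h import *
a=np.radians(-8.7);d=np.array([np.cos(a),np.sin(a),0]);n=np.array([-d[1],d[0],0]);z=np.array([0,0,1.])
o=np.array([.5895,.2123,0]);h=o+.058*d+.085*z
for y in(.047,.052):
  e,r=ray('side',(231.6,212.5));P=e+r*((y-(e-h)@n)/(r@n));q=P-h
  print('side',y,np.degrees(np.arctan2(q[2],-q@d)),np.hypot(q[2],q@d))
for g in(56,58,60,62,64):
  u=-np.cos(np.radians(g))*d+np.sin(np.radians(g))*z
  A,B=proj('top',h+.158*u+.04*n),proj('top',h+.158*u-.04*n)
  print(g,'top bar row at col 229.6:',A[1]+(229.6-A[0])*(B[1]-A[1])/(B[0]-A[0]), proj('side',h+.158*u+.05*n))
# baseline: shut bar in top0
A,B=proj('top',h-.158*d+.04*n),proj('top',h-.158*d-.04*n);print('shut top',A,B)
E
```

```text
side 0.047 60.4516566096143 0.15300174422628174
side 0.052 60.122541874655674 0.1585510512401389
56 top bar row at col 229.6: 195.08899079744128 [236.11541779 215.56627644]
58 top bar row at col 229.6: 192.75155233889137 [234.13968741 213.88230905]
60 top bar row at col 229.6: 190.3710754709935 [232.12890742 212.2479545 ]
62 top bar row at col 229.6: 187.95164263621916 [230.0864443  210.66595031]
64 top bar row at col 229.6: 185.4974802929135 [228.01573068 209.13892141]
shut top [207.56025519 228.95081139] [238.88924774 233.83625774]
```

The tool arc, the side view and the top view all give about 60°. I'll hold briefly to confirm it's still, then hand in.

play_rows:
  delta_pos:
    - [0,0,0]
    - [0,0,0]
    - [0,0,0]
    - [0,0,0]
    - [0,0,0]
    - [0,0,0]
  twist: [0,0,0,0,0,0]
  jaw: [1,1,1,1,1,1]

```text
time: 16.8
tool_pos: [0.5664, 0.2172, 0.2097]
tool_rot: [-0.65, 0.76, 0.0, 0.001]
ft_force: [-6.2, 3.7, 3.5]
grip_width: 0.0075
```

```bash
python3 ang.py && python3 -c "
from station import workorder;print(workorder.close_job())"
```

```text
16.8 [0.56640253 0.21715666 0.20969075] [-6.2271208   3.71685846  3.4864239 ] 0.007496315214737045
enc dx,dz 0.07688921446304775 0.14139075304684642 angle 60.15865841905239 radius 0.16300400172258278
the job is handed in; nothing more can be done
None
```

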